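# Gauge the bore of a brass blank on the bench fixture

### The job

Lift the brass blank with the drilled hole out of its wooden cradle, lay it hole upwards in the open half of the fixture's V-groove with its short round end towards the stop pin, and let go of it; then push it gently along the groove until it is fully home against the pin. Lower the red-topped depth rod gently into the hole until it touches bottom, hold it down there for a good second, then let go and leave the blank home and the rod down. Leave the copper blank and the other things on the bench alone.

Things in the scene. Friction and masses are not known exactly. Their poses are not given: they have to be found in the camera images.
- fixture: Fixed aluminium V-block, 250 x 64 mm, 34 mm high, on a dark base plate 90 mm wide. Origin: centre of its underside, on the bench; z up; x along the groove to the stop pin. 90-degree groove along y = 0, 36 mm wide at the top (z = 34 mm). A blank in it has its axis at z = 44 mm, and its origin at x = 35 mm when home against the pin. Open end at x = -125 mm. Sliding a blank takes 3 to 10 N.
- stop_pin: The fixture's dark upright steel stop pin, 12 mm diameter, rigid, rising to 64 mm above the bench. Origin: centre of its foot, at x = 106 mm, y = 0, z = 14 mm of the fixture, so its face towards the groove is at x = 100 mm.
- gauge_arm (a point): Middle of the fixed grey arm over the groove, 113 mm above the bench: it covers x 38 to 66 mm, y -62 to 16 mm, z 101 to 125 mm of the fixture, on a grey column at y -62 to -38 mm. A blank slides under it. Over the groove's half at negative fixture x all is free.
- depth_rod: Upright steel rod, 10 mm diameter, through the grey arm. Origin: centre of its lower tip; z up. It only slides up and down, at fixture x = 52 mm, y = 0, straight over the hole of a blank that is home. Friction holds it at any height; 3 to 5 N moves it. The tip starts 76 to 94 mm above the bench; on the bottom of the hole it is 39 mm above the bench.
- knob_top (a point): Centre of the top of the depth rod's red knob (26 mm diameter, 22 mm high), 132 mm above the rod's tip; 171 mm above the bench when the rod is bottomed. Can be pressed from above or gripped.
- bored_blank: Loose brass blank, 130 mm long, 0.45 to 0.8 kg. Origin mid-length on its axis, x along it, z to the side with the hole. Round, 40 mm diameter, flat closed ends at x = -65 and 65 mm; from x = -2 to 36 mm a flat-sided block instead: y -16 to 16, z -10 to 19 mm, the place to grip. So the +x round end is the short one (29 mm; the other 63 mm). Starts in a wooden cradle, hole up.
- bore_mouth (a point): Centre of the mouth of the blind hole in the top of the brass blank's flat-sided block: at x = 17 mm, z = 19 mm of the blank; hole 15 mm diameter, 24 mm deep (floor at z = -5 mm of the blank).
- plain_blank: Loose copper-coloured blank of the same shape and size but without a hole, in the other cradle; to be left alone. Same origin and axes.
- cradle0: Fixed wooden V-cradle that holds the brass blank, 90 mm long (x), 64 mm wide, 34 mm high; origin centre of underside; a blank's axis lies 44 mm above it. Which cradle is left and which right varies.
- cradle1: Fixed wooden V-cradle that holds the copper blank; same size, origin and axes as the other.
- brass_cup: Brass cup, 56 mm diameter, 55 mm high, bystander; origin centre of underside.
- graver: Graver with a wooden handle on a small wooden rest, 140 mm long, bystander; origin at the middle, on the bench.
- plastic_stand: White plastic spool-shaped stand, 70 mm diameter, 56 mm high, bystander; origin centre of underside.
Mind the look-alikes: they are no part of the job. There is more than one size of the bored_blank; the job needs the middle-sized.

How it is judged:
On the way, in this order (a step that is already met when the one before it is completed fails the run):
1. the brass blank lies released in the open half of the groove, hole up, more than 50 mm short of the stop pin (y of bored_blank in the frame of fixture between -0.003 and 0.003 m and z of bored_blank in the frame of fixture between 0.04 and 0.047 m and angle between the x axis of bored_blank and the x axis of fixture, either way round below 0.06 rad and angle between bored_blank's own z axis and vertical below 0.15 rad and x of bored_blank in the frame of fixture between -0.09 and -0.015 m and contact force between the fingers and bored_blank below 0.3 N and linear speed of bored_blank below 0.03 m/s), for 0.1 s.
2. the blank has been slid along the groove until it is home, within 2 mm of touching the pin (y of bored_blank in the frame of fixture between -0.003 and 0.003 m and z of bored_blank in the frame of fixture between 0.04 and 0.047 m and angle between the x axis of bored_blank and the x axis of fixture, either way round below 0.06 rad and angle between bored_blank's own z axis and vertical below 0.15 rad and x of bored_blank in the frame of fixture between 0.033 and 0.0375 m), for 0.2 s.
3. the depth rod is held down on the bottom of the hole (within 2 mm) by the gripper for 0.7 s (all of step 2 and z of depth_rod in the frame of bored_blank below -0.003 m and horizontal distance between depth_rod and bore_mouth below 0.0045 m and contact force between the fingers and depth_rod above 0.5 N), for 0.7 s.
At the end, for the whole second after the job is handed in: The brass blank lies in the V-groove, hole up within 0.15 rad, within 2 mm of the stop pin; the depth rod stands in its hole within 2 mm of the bottom; both are at rest and released (all of step 2 and z of depth_rod in the frame of bored_blank below -0.003 m and horizontal distance between depth_rod and bore_mouth below 0.0045 m and linear speed of each of bored_blank, depth_rod below 0.01 m/s and contact force between the fingers and depth_rod below 0.1 N and contact force between the fingers and bored_blank below 0.1 N); the robot touches nothing.
It fails at once if the blank is rammed against the stop pin (over 40 N) (contact force between bored_blank and stop_pin above 40 N).
It fails at once if the depth rod is rammed into the blank (over 40 N) (contact force between depth_rod and bored_blank above 40 N).
It fails at once if the copper blank is shifted by more than 15 mm (distance of plain_blank from where it was at the start of the episode above 0.015 m).
It fails at once if the cup, graver or white stand is shifted by more than 25 mm (distance of any of brass_cup, graver, plastic_stand from where it was at the start of the episode above 0.025 m).
It also fails if it takes over 64 s, if anything falls off the work surface, if the arm or the gripper's body presses on something with over 40 N, if the wrist force passes 120 N, or if a joint passes its speed limit or range.

### The arm

A 6-joint arm with a two-finger parallel gripper is mounted at the origin on the work surface. World frame = base frame: x ahead of the robot, y to its left, z up, the work surface at z = 0. Lengths are in m, angles in rad, forces in N, time in s.
With the tool pointing down it reaches from about 0.35 to 0.975 m from the base axis. Payload 4.9 kg.
Tool frame: the origin (TCP) lies at the very end of the fingers, on their centre line; the grasp point (between the pads) lies 19 mm behind it; z points along the fingers, y is the line along which they close (so a half turn about z gives the same grasp; the last joint's range is limited). The gripper opens to 85 mm and grips with 20 to 120 N. Pads are 22 mm wide; open, the fingers measure 114 mm over their backs; the gripper's body (76 mm by 85 mm) begins 54 mm behind the grasp point. The pads swing forward as they close: fully open they stand 13 mm farther back than shut.
Start: joints at [-1.352, 0.053, 1.613, -0, 1.476, -0.119], TCP at [0.207, -0.59, 0.231] pointing down, gripper open.
Joint ranges: [-3.01, 3.01], [-1.01, 2.22], [0.06, 2.58], [-1.02, 4.17], [0.09, 2.62], [-3.14, 3.14]. Speed limits (rad/s): [2.57, 2.57, 3.14, 3.14, 3.14, 3.14].

### API

Orientations are given as a rotation vector (axis times angle).
In Python, from station import * gives the robot as it stands.
- The arm moves only by the shell command python3 -m crank 'ROWS' [OPENING] [FORCE]. ROWS is JSON, a list of rows, each an object with "offset": the shift along the tool's x, y, z in m, a list of three; "twist": the turn, a rotation vector about the tool's x, y, z in degrees, a list of three. In form: [{"offset": [x, y, z], "twist": [rx, ry, rz]}, ...]. A call has 1 to 20 rows; each row is the pose to reach, as a shift and turn from the pose commanded when the call began, along the tool's axes at that moment; what a row does not reach only later rows make up. A row lasts 1/8 s, in which the tool goes at most 62.5 mm and 10.7 degrees, less where a joint would pass 70% of its speed; a pose out of reach is approached as far as the arm can. A call with a gripper value outside its range is refused whole. OPENING is the opening, from 0 (shut) to 1 (fully open), set as the call begins (- or left out, the last holds). The fingers move at their own pace and stop on an object; FORCE is the grip in N (left out, the last holds). Time passes only in rows, so rows that repeat a pose let the fingers close. It gives the time, the measured TCP pose, the force, the opening and the grip force at its end, in the units of the state.
- get_obs(): the state, without advancing time (a new reading comes with each control period).
- get_image(name): name is "scene" or "top" or "wrist"; returns the picture (480x640x3 uint8, red, green, blue); there is no depth.
- get_calibration(name): a dict with "intrinsics" (3x3 intrinsics, pixels), "world_from_camera" (4x4, takes a point from camera to world coordinates); the wrist camera has in their place "tool_from_camera" (4x4, takes a point from camera to tool coordinates, whose origin is the TCP and whose axes are the flange's). Camera axes: x right, y up, looking along -z (the intrinsics and any distortion apply to the point x, -y, -z); pixel columns grow to the right and rows downward; lengths in m; the calibration is good to about 2 mm. A picture is of the moment at which its call begins: read the wrist's pose just before it. get_calibration takes no time and is no camera call.
- finish_job(): hands the job in; it is judged then, once.
Trained networks look in the newest picture that a camera, given by its name, has taken for a name from the list of things; names that differ only in an ending like _2 or _b are one class to them, and where a whole thing is asked for, a point or a joint stands for the part that bears it (a point fixed in the world has none). Each returns a list of dicts, best first, with "confidence" (0 to 1); they miss things now and then, are a little off and sometimes report something else, mostly with a low value. They report only what shows in the picture. A call takes as long as a camera call. They do not tell look-alikes from the thing itself.
- cut_out(query, camera): "region" (480x640 bool, what is visible of it) and "rect" ([centre column, centre row, width, height] in pixels, round what is visible of it).
The state is a dict: "t": time; "q": joint angles; "dq": joint speeds; "effort": joint torques, N m; "tool_pos": TCP position; "tool_rot": TCP orientation; "contact_force": force on the tool from outside, world axes, zero at the start; "wrist_torque": the same for the moment, N m; "opening": finger opening in m; "grip_force": force on a finger pad.
Only numpy, scipy, OpenCV 4.12 (cv2) and the standard library are available. Lean on these libraries where they do the work, as an engineer would, in place of code of your own. Each camera call takes 0.05 s, during which the arm holds its last target. There are 200 camera calls.

## Working session

There is one attempt and no reset: what is moved stays moved. The work goes in short steps, Python scripts to look and compute and a shell command to move; the robot and the scene stay as the last step left them, time stands still between calls to the robot, and variables do not carry over. Pictures are saved under pics/ and viewed, at most 10 in all, crops included, and the job is handed in when it is done.

```bash
mkdir -p pics; ls; cat > h.py <<'E'
from station import *
import numpy as np, cv2
from scipy.spatial.transform import Rotation as R
def cam(name):
    c=get_calibration(name); K=np.array(c["intrinsics"]); 
    if "world_from_camera" in c: T=np.array(c["world_from_camera"])
    else:
        o=get_obs(); W=np.eye(4); W[:3,:3]=R.from_rotvec(o["tool_rot"]).as_matrix(); W[:3,3]=o["tool_pos"]; T=W@np.array(c["tool_from_camera"])
    return K,T
def ray(K,T,uv,z):
    p=np.linalg.inv(K)@np.array([uv[0],uv[1],1.]); d=T[:3,:3]@np.array([p[0],-p[1],-p[2]]); o=T[:3,3]
    return o+d*(z-o[2])/d[2]
def proj(K,T,P):
    q=T[:3,:3].T@(np.array(P)-T[:3,3]); q=K@np.array([q[0],-q[1],-q[2]]); return q[:2]/q[2]
def save(im,n): cv2.imwrite("pics/"+n,cv2.cvtColor(im,cv2.COLOR_RGB2BGR))
E
python3 - <<'E'
from h import *
o=get_obs(); print({k:np.round(v,3).tolist() for k,v in o.items()})
save(get_image("top"),"top0.png"); save(get_image("scene"),"scene0.png")
for n in ["top","scene","wrist"]:
    c=get_calibration(n); print(n,{k:np.round(v,3).tolist() for k,v in c.items()})
for q in ["fixture","stop_pin","bored_blank","plain_blank","cradle0","cradle1","depth_rod","knob_top"]:
    for n in ["top"]:
        for d in cut_out(q,n): print(q,n,round(d["confidence"],2),np.round(d["rect"],1))
E
```

```text
pics
{'t': 0.0, 'q': [-1.352, 0.053, 1.614, 0.0, 1.476, -0.119], 'dq': [-0.002, 0.001, 0.0, -0.0, 0.001, 0.002], 'effort': [0.002, -39.369, -37.017, -0.0, 0.007, 0.0], 'tool_pos': [0.207, -0.589, 0.23], 'tool_rot': [-3.095, -0.528, 0.0], 'contact_force': [0.411, 0.839, -0.099], 'wrist_torque': [-0.017, 0.003, -0.017], 'grip_force': 0.0, 'opening': 0.085}
top {'intrinsics': [[596.914, 0.0, 323.77], [0.0, 596.914, 251.549], [0.0, 0.0, 1.0]], 'world_from_camera': [[0.021, 0.978, -0.208, 0.288], [-1.0, 0.022, 0.002, 0.042], [0.006, 0.208, 0.978, 1.429], [0.0, 0.0, 0.0, 1.0]]}
scene {'intrinsics': [[540.959, 0.0, 313.308], [0.0, 540.959, 252.797], [0.0, 0.0, 1.0]], 'world_from_camera': [[-0.342, -0.581, 0.738, 1.492], [0.94, -0.209, 0.271, 0.399], [-0.003, 0.787, 0.618, 0.96], [0.0, 0.0, 0.0, 1.0]]}
wrist {'intrinsics': [[361.874, 0.0, 322.945], [0.0, 361.874, 240.798], [0.0, 0.0, 1.0]], 'tool_from_camera': [[0.0, 0.954, 0.299, 0.077], [1.0, -0.0, 0.0, 0.0], [0.001, 0.299, -0.954, -0.142], [0.0, 0.0, 0.0, 1.0]]}
fixture top 0.58 [402.9 272.2  44.9 108.3]
fixture top 0.3 [275.  282.2  31.2  56.4]
fixture top 0.16 [328.8 192.1  20.3  18.9]
bored_blank top 0.87 [276.1 282.9  34.8  56.3]
bored_blank top 0.82 [245.7 363.4  76.4  42.9]
bored_blank top 0.71 [332.8 293.9  22.7  42.7]
cradle0 top 0.84 [276.2 281.4  37.   42.1]
cradle0 top 0.68 [206.3 279.9  30.2  42.1]
cradle0 top 0.52 [202.1 284.8  19.8  58.2]
cradle1 top 0.84 [276.2 281.4  37.   42.1]
cradle1 top 0.68 [206.3 279.9  30.2  42.1]
cradle1 top 0.52 [202.1 284.8  19.8  58.2]
depth_rod top 0.69 [418.2 280.1  12.3  10.5]
depth_rod top 0.44 [274.8 283.4  32.4  40.9]
knob_top top 0.57 [417.8 276.9  12.2  13.5]
```

```bash
python3 - <<'E'
import cv2
im=cv2.imread("pics/top0.png"); c=im[170:410,170:470]
cv2.imwrite("pics/top0c.png",cv2.resize(c,(750,600),interpolation=cv2.INTER_CUBIC))
E
```

```text
(no output)
```

View pics/top0c.png

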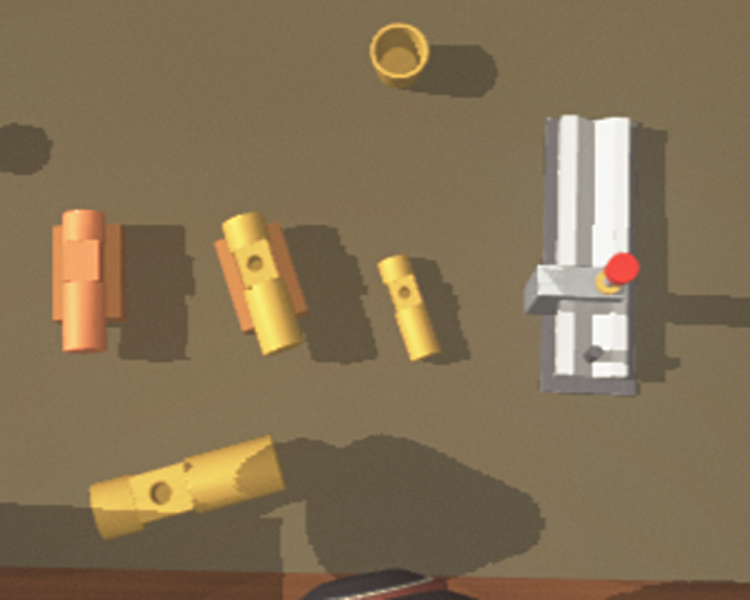

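View pics/scene0.png

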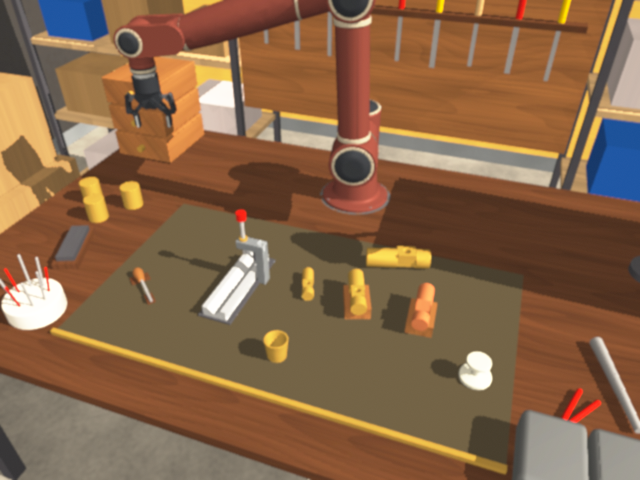

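The three brass candidates in the top view are small at (332,294), in the cradle at (276,283), and large at (246,363). The cradle one is middle-sized and sits in the wooden cradle hole up, so it fits. The copper one is at (202,285). In the fixture, the pin at (407,311) is at the end nearest the robot and the open end is at the top of the picture.

```bash
python3 - <<'E'
from h import *
K,T=cam("top")
c=lambda u,v:(170+u/2.5,170+v/2.5)
for n,uv,z in [("hole",c(255,263),.063),("blank tail",c(281,340),.05),("blank head",c(243,222),.05),("pin top",c(594,352),.064),("knob",c(622,267),.215),("groove far",c(588,118),.03),("blockTL",c(560,117),.034),("blockTR",c(630,119),.034),("blockBR",c(628,377),.034),("blockBL",c(556,376),.034),("cup",c(400,50),.055)]:
    print(n,ray(K,T,uv,z).round(3))
E
```

```text
hole [0.52  0.158 0.063]
blank tail [0.45  0.133 0.05 ]
blank head [0.561 0.172 0.05 ]
pin top [ 0.443 -0.156  0.064]
knob [ 0.497 -0.157  0.215]
groove far [ 0.675 -0.157  0.03 ]
blockTL [ 0.674 -0.129  0.034]
blockTR [ 0.674 -0.197  0.034]
blockBR [ 0.424 -0.191  0.034]
blockBL [ 0.424 -0.124  0.034]
cup [0.732 0.028 0.055]
```

```bash
python3 -m crank '[{"offset":[0.1,-0.06,-0.06],"twist":[0,0,5]},{"offset":[0.476,-0.29,-0.1],"twist":[0,0,19.4]},{"offset":[0.476,-0.29,-0.1],"twist":[0,0,19.4]},{"offset":[0.476,-0.29,-0.1],"twist":[0,0,19.4]},{"offset":[0.476,-0.29,-0.1],"twist":[0,0,19.4]},{"offset":[0.476,-0.29,-0.1],"twist":[0,0,19.4]},{"offset":[0.476,-0.29,-0.1],"twist":[0,0,19.4]},{"offset":[0.476,-0.29,-0.1],"twist":[0,0,19.4]},{"offset":[0.476,-0.29,-0.1],"twist":[0,0,19.4]},{"offset":[0.476,-0.29,-0.1],"twist":[0,0,19.4]},{"offset":[0.476,-0.29,-0.1],"twist":[0,0,19.4]},{"offset":[0.476,-0.29,-0.1],"twist":[0,0,19.4]},{"offset":[0.476,-0.29,-0.1],"twist":[0,0,19.4]}]'
python3 - <<'E'
from h import *
o=get_obs(); print(o["t"],o["q"].round(3),o["tool_pos"].round(4),o["tool_rot"].round(3))
K,T=cam("wrist"); save(get_image("wrist"),"w1.png"); np.savez("w1.npz",K=K,T=T)
for q in ["fixture","stop_pin","knob_top","bored_blank"]:
    for d in cut_out(q,"wrist"): print(q,round(d["confidence"],2),np.round(d["rect"],1))
E
```

```text
t: 2.12
tool_pos: [0.5594, -0.1595, 0.3311]
tool_rot: [3.142, -0.005, -0.001]
contact_force: [0.2, -0.0, 1.0]
opening: 0.0854
grip_force: 0.0
2.125 [-0.406 -0.09   1.589 -0.     1.642  1.168] [ 0.5594 -0.1595  0.3311] [ 3.142e+00 -5.000e-03 -1.000e-03]
fixture 0.86 [311.9 202.4  94.4 229.5]
knob_top 0.62 [321.4 290.8  33.7  51.3]
bored_blank 0.92 [ 63.6 359.4 127.1  65.5]
bored_blank 0.91 [190.9 240.8  50.1  75.7]
bored_blank 0.66 [ 69.8 238.6  85.3 108.8]
```

View pics/w1.png

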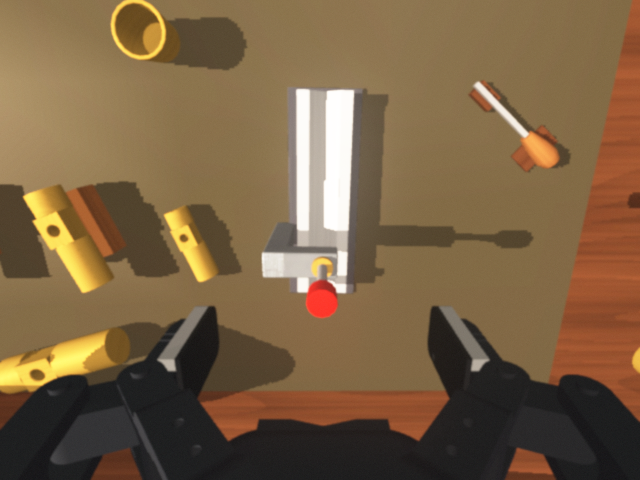

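The groove runs vertically in this wrist view, with block edges at about columns 297 and 355 and the open end at row 90. The knob is at (321,298), and the brass blank in its cradle is at (70,239). Next I'll measure the edges.

```bash
python3 - <<'E'
from h import *
z=np.load("w1.npz");K,T=z["K"],z["T"]
im=cv2.imread("pics/w1.png"); g=cv2.cvtColor(im,cv2.COLOR_BGR2GRAY).astype(float)
for r in [100,120,140,160,170,200]:
    d=np.diff(cv2.GaussianBlur(g,(3,3),0).mean(1,keepdims=True)*0+g[r-2:r+3].mean(0))
    idx=[i for i in range(282,372) if abs(d[i])>14 and abs(d[i])>=abs(d[i-1]) and abs(d[i])>abs(d[i+1])]
    print(r,[(i+.5,int(d[i])) for i in idx])
c=g[:,340]; print([ (i,int(c[i])) for i in range(82,100)])
for u in [(296,90),(354.5,90)]: print(ray(K,T,u,.034))
hsv=cv2.cvtColor(im,cv2.COLOR_BGR2HSV); m=(((hsv[...,0]<6)|(hsv[...,0]>174))&(hsv[...,1]>190)&(hsv[...,2]>170)).astype(np.uint8)
m[:260]=0;m[330:]=0;m[:,:290]=0;m[:,350:]=0
cnt=max(cv2.findContours(m,0,2)[0],key=cv2.contourArea); print("knob",cv2.boundingRect(cnt),cv2.minEnclosingCircle(cnt))
E
```

```text
Traceback (most recent call last):
ValueError: The truth value of an array with more than one element is ambiguous. Use a.any() or a.all()
```

```bash
python3 - <<'E'
from h import *
z=np.load("w1.npz");K,T=z["K"],z["T"]
im=cv2.imread("pics/w1.png"); g=cv2.cvtColor(im,cv2.COLOR_BGR2GRAY).astype(float)
for r in [100,120,140,160,170,200]:
    d=np.diff(g[r-2:r+3].mean(0))
    idx=[i for i in range(282,372) if abs(d[i])>14 and abs(d[i])>=abs(d[i-1]) and abs(d[i])>abs(d[i+1])]
    print(r,[(i+.5,int(d[i]),ray(K,T,(i+.5,r),.034)[:2].round(4).tolist()) for i in idx])
c=g[:,340]; print([ (i,int(c[i])) for i in range(82,100)])
for u in [(296,90),(354.5,90)]: print(ray(K,T,u,.034))
hsv=cv2.cvtColor(im,cv2.COLOR_BGR2HSV); m=(((hsv[...,0]<6)|(hsv[...,0]>174))&(hsv[...,1]>190)&(hsv[...,2]>170)).astype(np.uint8)
m[:260]=0;m[330:]=0;m[:,:290]=0;m[:,350:]=0
cnt=max(cv2.findContours(m,0,2)[0],key=cv2.contourArea); print("knob",cv2.boundingRect(cnt),cv2.minEnclosingCircle(cnt))
E
```

```text
100 [(295.5, 55, [0.6658, -0.1285]), (309.5, -43, [0.6657, -0.1443]), (325.5, 39, [0.6657, -0.1625]), (353.5, -76, [0.6656, -0.1942])]
120 [(295.5, 52, [0.6443, -0.1279]), (309.5, -36, [0.6442, -0.144]), (325.5, 41, [0.6442, -0.1624]), (352.5, -83, [0.6441, -0.1935])]
140 [(295.5, 50, [0.6221, -0.1274]), (309.5, -32, [0.6221, -0.1437]), (325.5, 40, [0.622, -0.1624]), (351.5, -74, [0.6219, -0.1928])]
160 [(296.5, 53, [0.5992, -0.128]), (309.5, -31, [0.5992, -0.1434]), (325.5, 38, [0.5991, -0.1624]), (350.5, -66, [0.599, -0.1921])]
170 [(296.5, 53, [0.5875, -0.1277]), (308.5, -33, [0.5874, -0.142]), (325.5, 38, [0.5874, -0.1624]), (350.5, -80, [0.5873, -0.1923])]
200 [(296.5, 54, [0.5511, -0.1268]), (308.5, -33, [0.5511, -0.1415]), (323.5, 37, [0.551, -0.1599]), (349.5, -73, [0.5509, -0.1918])]
[(82, 126), (83, 127), (84, 127), (85, 128), (86, 128), (87, 125), (88, 131), (89, 177), (90, 243), (91, 253), (92, 254), (93, 254), (94, 254), (95, 254), (96, 254), (97, 254), (98, 254), (99, 254)]
[ 0.67627831 -0.12931043  0.034     ]
[ 0.6760888  -0.19506592  0.034     ]
knob (306, 281, 31, 37) ((321.5, 299.0), 18.062490463256836)
```

```bash
python3 -m crank '[{"offset":[-0.02,-0.06,0],"twist":[0,0,-10]},{"offset":[-0.04,-0.3175,0.09],"twist":[0,0,-100]},{"offset":[-0.04,-0.3175,0.09],"twist":[0,0,-100]},{"offset":[-0.04,-0.3175,0.09],"twist":[0,0,-100]},{"offset":[-0.04,-0.3175,0.09],"twist":[0,0,-100]},{"offset":[-0.04,-0.3175,0.09],"twist":[0,0,-100]},{"offset":[-0.04,-0.3175,0.09],"twist":[0,0,-100]},{"offset":[-0.04,-0.3175,0.09],"twist":[0,0,-100]},{"offset":[-0.04,-0.3175,0.09],"twist":[0,0,-100]},{"offset":[-0.04,-0.3175,0.09],"twist":[0,0,-100]}]'
python3 -m crank '[{"offset":[0,0,0],"twist":[0,0,-97]},{"offset":[0,0,0],"twist":[0,0,-97]},{"offset":[0,0,0],"twist":[0,0,-97]},{"offset":[0,0,0],"twist":[0,0,-97]},{"offset":[0,0,0],"twist":[0,0,-97]},{"offset":[0,0,0],"twist":[0,0,-97]},{"offset":[0,0,0],"twist":[0,0,-97]},{"offset":[0,0,0],"twist":[0,0,-97]},{"offset":[0,0,0],"twist":[0,0,-97]},{"offset":[0,0,0],"twist":[0,0,-97]},{"offset":[0,0,0],"twist":[0,0,-97]}]'
python3 - <<'E'
from h import *
o=get_obs(); M=R.from_rotvec(o["tool_rot"]).as_matrix(); print(o["t"],o["q"].round(3),o["tool_pos"].round(4),"yaw",np.degrees(np.arctan2(M[1,0],M[0,0])))
K,T=cam("wrist"); im=get_image("wrist"); save(im,"w2.png"); np.savez("w2.npz",K=K,T=T)
for q in ["bored_blank","bore_mouth","cradle0"]:
    for d in cut_out(q,"wrist"): print(q,round(d["confidence"],2),np.round(d["rect"],1))
E
```

```text
t: 3.62
tool_pos: [0.5204, 0.1592, 0.2414]
tool_rot: [2.017, 2.409, 0.0]
contact_force: [0.4, 0.3, -0.3]
opening: 0.0853
grip_force: 0.0
t: 5.0
tool_pos: [0.5204, 0.1592, 0.2413]
tool_rot: [-0.459, 3.108, -0.0]
contact_force: [0.7, 0.3, 0.3]
opening: 0.0854
grip_force: 0.0
5.0 [ 0.16  -0.147  1.789 -0.     1.499 -1.704] [0.5204 0.1592 0.2413] yaw -163.19444189940523
bored_blank 0.97 [459.9  21.4 216.1  40.9]
bored_blank 0.93 [191.4 127.9  47.5 108.8]
bored_blank 0.9 [318.2 191.3  44.9 146.1]
bore_mouth 0.97 [462.3  18.4 216.6  36.9]
bore_mouth 0.9 [189.7 128.6  48.5 108.4]
bore_mouth 0.59 [321.4 191.6  51.3 146.5]
cradle0 0.84 [319.4 196.6  70.4  99.4]
cradle0 0.77 [473.5 242.   98.5 100. ]
```

View pics/w2.png

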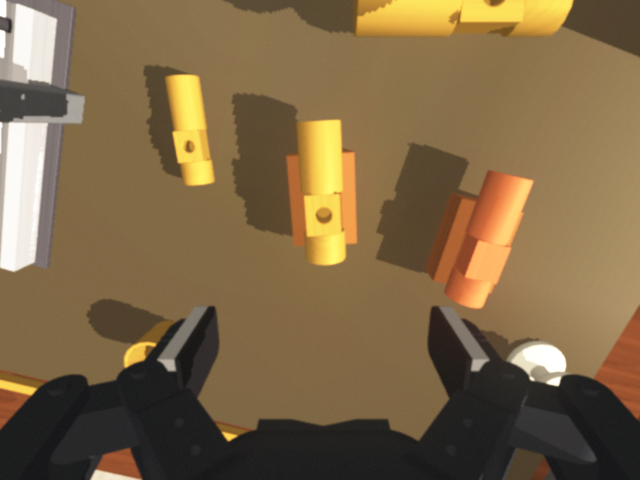

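The middle brass blank lies almost vertical in this view, with its hole at (324,214), the long end at the top (320,125) and the short end at the bottom (325,260). The small blank is at (191,130), the large one at (460,20) and the copper one at (485,240). I'll confirm with a crop and measure.

```bash
python3 - <<'E'
from h import *
z=np.load("w2.npz");K,T=z["K"],z["T"]
im=cv2.imread("pics/w2.png"); cv2.imwrite("pics/w2c.png",cv2.resize(im[90:290,220:420],(600,600),interpolation=cv2.INTER_CUBIC))
g=cv2.cvtColor(im,cv2.COLOR_BGR2GRAY).astype(float)
s=g[203:226,312:337]; m=s<(s.min()+np.median(s))/2; ys,xs=np.nonzero(m); h=(312+xs.mean(),203+ys.mean()); print("hole px",h,m.sum(),ray(K,T,h,.063))
hsv=cv2.cvtColor(im,cv2.COLOR_BGR2HSV)
# width midline by gradient on rows
pts=[]
for r in [135,145,155,165,175,185,240,250]:
    d=np.diff(g[r-2:r+3].mean(0)[285:360]); 
    b=hsv[r,285:360]; mm=(b[:,0]>18)&(b[:,0]<32)&(b[:,1]>150)&(b[:,2]>150); ii=np.nonzero(mm)[0]+285
    p=ray(K,T,((ii.min()+ii.max())/2,r),.05); pts.append(p[:2]); print(r,ii.min(),ii.max(),p.round(4))
pts=np.array(pts); v=pts[-1]-pts[0]; vx,vy,_,_=cv2.fitLine(pts.astype(np.float32),2,0,1e-4,1e-4).ravel(); print("yaw",np.degrees(np.arctan2(vy,vx)))
E
```

```text
hole px (np.float64(323.56111111111113), np.float64(215.5222222222222)) 180 [0.52066871 0.15989484 0.063     ]
135 303 340 [0.4543 0.1379 0.05  ]
145 307 341 [0.4618 0.1425 0.05  ]
155 307 341 [0.4702 0.145  0.05  ]
165 307 342 [0.4785 0.148  0.05  ]
175 309 342 [0.4868 0.1515 0.05  ]
185 308 342 [0.4957 0.1537 0.05  ]
240 312 344 [0.5456 0.1719 0.05  ]
250 313 345 [0.555  0.1759 0.05  ]
yaw 20.000193
```

View pics/w2c.png

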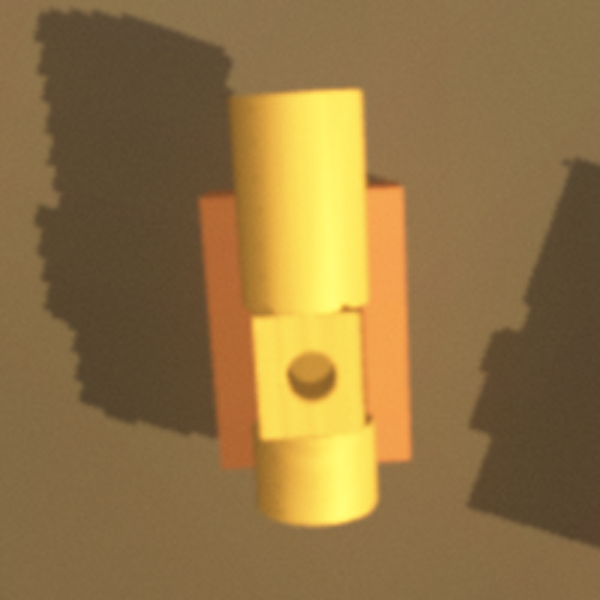

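The crop confirms it: a drilled hole, the wooden cradle, the short end at the bottom, and a size between the other two. The blank's yaw is about 20°, with the hole at (0.521, 0.160). Descend and grip.

```bash
python3 -m crank '[{"offset":[0,0,0.05],"twist":[0,0,-3]},{"offset":[0,0,0.1],"twist":[0,0,-3]},{"offset":[0,0,0.15],"twist":[0,0,-3]},{"offset":[0,0,0.18],"twist":[0,0,-3]},{"offset":[0,0,0.195],"twist":[0,0,-3]},{"offset":[0,0,0.203],"twist":[0,0,-3]},{"offset":[0,0,0.203],"twist":[0,0,-3]},{"offset":[0,0,0.203],"twist":[0,0,-3]}]' 1
python3 -m crank '[{"offset":[0,0,0],"twist":[0,0,0]},{"offset":[0,0,0],"twist":[0,0,0]},{"offset":[0,0,0],"twist":[0,0,0]},{"offset":[0,0,0],"twist":[0,0,0]},{"offset":[0,0,0],"twist":[0,0,0]},{"offset":[0,0,0],"twist":[0,0,0]},{"offset":[0,0,0],"twist":[0,0,0]},{"offset":[0,0,0],"twist":[0,0,0]}]' 0 60
```

```text
t: 6.2
tool_pos: [0.5216, 0.1594, 0.0399]
tool_rot: [-0.544, 3.091, -0.0]
contact_force: [0.0, 0.0, 0.1]
opening: 0.0852
grip_force: 0.0
t: 7.2
tool_pos: [0.5207, 0.1592, 0.0387]
tool_rot: [-0.544, 3.094, -0.0]
contact_force: [-0.5, -2.1, 5.0]
opening: 0.0312
grip_force: 61.3
```

```bash
python3 -m crank '[{"offset":[0,0,-0.02],"twist":[0,0,0]},{"offset":[0,0,-0.06],"twist":[0,0,0]},{"offset":[0,0,-0.11],"twist":[0,0,0]},{"offset":[0,0,-0.17],"twist":[0,0,5]},{"offset":[0,0,-0.23],"twist":[0,0,15]},{"offset":[0.004,-0.03,-0.24],"twist":[0,0,25]},{"offset":[0.01,-0.07,-0.24],"twist":[0,0,35]},{"offset":[0.017,-0.12,-0.24],"twist":[0,0,45]},{"offset":[0.025,-0.175,-0.24],"twist":[0,0,55]},{"offset":[0.032,-0.23,-0.24],"twist":[0,0,65]},{"offset":[0.039,-0.28,-0.24],"twist":[0,0,75]},{"offset":[0.0456,-0.3232,-0.24],"twist":[0,0,85]},{"offset":[0.0456,-0.3232,-0.24],"twist":[0,0,95]},{"offset":[0.0456,-0.3232,-0.24],"twist":[0,0,100]}]'
python3 -m crank '[{"offset":[0,0,0],"twist":[0,0,10]},{"offset":[0,0,0],"twist":[0,0,20]},{"offset":[0,0,0],"twist":[0,0,30]},{"offset":[0,0,0],"twist":[0,0,40]},{"offset":[0,0,0],"twist":[0,0,50]},{"offset":[0,0,0],"twist":[0,0,60]},{"offset":[0,0,0],"twist":[0,0,70]},{"offset":[0,0,0],"twist":[0,0,80]},{"offset":[0,0,0],"twist":[0,0,90]},{"offset":[0,0,0],"twist":[0,0,98]},{"offset":[0,0,0],"twist":[0,0,101]},{"offset":[0,0,0],"twist":[0,0,101]},{"offset":[0,0,0],"twist":[0,0,101]}]'
python3 - <<'E'
from h import *
o=get_obs(); M=R.from_rotvec(o["tool_rot"]).as_matrix(); print(o["t"],o["q"].round(3),o["tool_pos"].round(4),"yaw",np.degrees(np.arctan2(M[1,0],M[0,0])),M[:,2].round(4))
K,T=cam("wrist"); im=get_image("wrist"); save(im,"w3.png"); np.savez("w3.npz",K=K,T=T)
E
```

```text
t: 8.95
tool_pos: [0.5866, -0.1603, 0.276]
tool_rot: [-2.023, -2.398, 0.002]
contact_force: [0.2, -0.5, -6.7]
opening: 0.0308
grip_force: 61.1
t: 10.58
tool_pos: [0.5872, -0.1598, 0.2772]
tool_rot: [-3.141, 0.027, 0.003]
contact_force: [0.5, 0.0, -7.6]
opening: 0.0308
grip_force: 61.1
10.575 [-0.388 -0.008  1.598  0.     1.553  1.2  ] [ 0.5872 -0.1598  0.2772] yaw -0.9961178086402568 [-0.002  0.001 -1.   ]
```

View pics/w3.png

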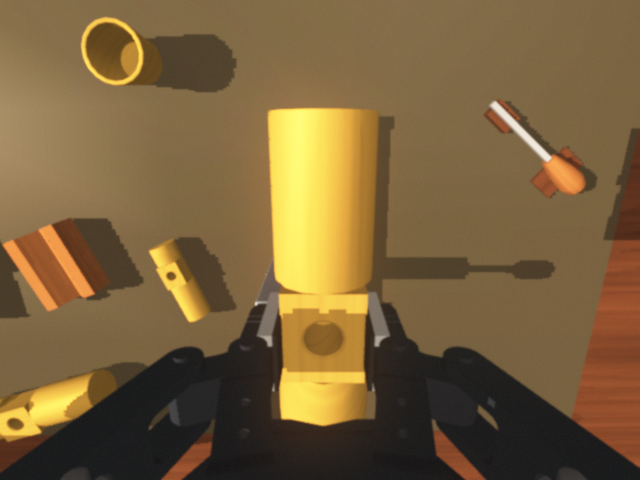

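The blank is held straight with the hole up at (323,338) and the long end away from the pin. Lower it into the groove.

```bash
python3 -m crank '[{"offset":[0,0,0.05],"twist":[0,0,0]},{"offset":[0,0,0.1],"twist":[0,0,0]},{"offset":[0,0,0.15],"twist":[0,0,0]},{"offset":[0,0,0.19],"twist":[0,0,0]},{"offset":[0,0,0.215],"twist":[0,0,0]},{"offset":[0,0,0.225],"twist":[0,0,0]},{"offset":[0,0,0.23],"twist":[0,0,0]},{"offset":[0,0,0.23],"twist":[0,0,0]},{"offset":[0,0,0.233],"twist":[0,0,0]},{"offset":[0,0,0.233],"twist":[0,0,0]}]'
```

```text
t: 11.88
tool_pos: [0.5881, -0.1602, 0.0459]
tool_rot: [3.141, -0.029, 0.001]
contact_force: [-0.6, 0.3, -7.5]
opening: 0.0311
grip_force: 61.0
```

```bash
python3 -m crank '[{"offset":[0,0,0.002],"twist":[0,0,0]},{"offset":[0,0,0.004],"twist":[0,0,0]},{"offset":[0,0,0.0055],"twist":[0,0,0]},{"offset":[0,0,0.0055],"twist":[0,0,0]}]'
```

```text
t: 12.38
tool_pos: [0.5876, -0.16, 0.0395]
tool_rot: [-3.141, 0.029, 0.001]
contact_force: [0.2, -0.3, -6.6]
opening: 0.0313
grip_force: 61.0
```

```bash
python3 -m crank '[{"offset":[0,0,0.001],"twist":[0,0,0]},{"offset":[0,0,0.0015],"twist":[0,0,0]},{"offset":[0,0,0.0015],"twist":[0,0,0]}]'; python3 -m crank '[{"offset":[0,0,0],"twist":[0,0,0]},{"offset":[0,0,0],"twist":[0,0,0]},{"offset":[0,0,0],"twist":[0,0,0]},{"offset":[0,0,0],"twist":[0,0,0]},{"offset":[0,0,0],"twist":[0,0,0]},{"offset":[0,0,0],"twist":[0,0,0]}]' 1
```

```text
t: 12.75
tool_pos: [0.588, -0.1601, 0.0389]
tool_rot: [-3.141, 0.029, -0.0]
contact_force: [-1.9, 1.0, -2.7]
opening: 0.0307
grip_force: 61.7
t: 13.5
tool_pos: [0.5878, -0.1601, 0.0383]
tool_rot: [-3.141, 0.029, 0.0]
contact_force: [0.7, -0.3, 0.0]
opening: 0.0853
grip_force: 0.0
```

```bash
python3 -m crank '[{"offset":[0,0,-0.05],"twist":[0,0,0]},{"offset":[0,0,-0.11],"twist":[0,0,0]},{"offset":[0,0,-0.16],"twist":[0,0,0]},{"offset":[0.056,0,-0.16],"twist":[0,0,0]},{"offset":[0.112,0,-0.16],"twist":[0,0,0]},{"offset":[0.112,0,-0.16],"twist":[0,0,0]},{"offset":[0.112,0,-0.16],"twist":[0,0,0]},{"offset":[0.112,0,-0.16],"twist":[0,0,0]}]' 
python3 - <<'E'
from h import *
o=get_obs(); M=R.from_rotvec(o["tool_rot"]).as_matrix(); print(o["t"],o["tool_pos"].round(4),"yaw",np.degrees(np.arctan2(M[1,0],M[0,0])))
K,T=cam("wrist"); im=get_image("wrist"); save(im,"w4.png"); np.savez("w4.npz",K=K,T=T)
E
```

```text
t: 14.5
tool_pos: [0.6991, -0.1622, 0.1989]
tool_rot: [3.141, -0.029, 0.001]
contact_force: [-0.9, 0.4, 0.2]
opening: 0.0856
grip_force: 0.0
14.5 [ 0.6991 -0.1622  0.1989] yaw -1.0651414888233781
```

View pics/w4.png

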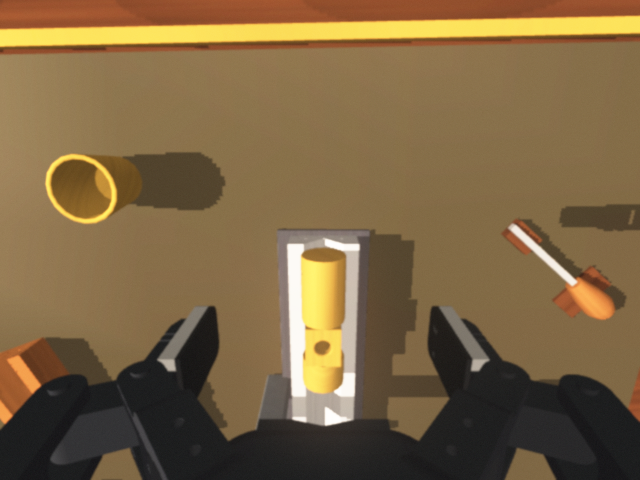

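The blank lies seated in the groove, tail edge at (323,250) and hole at (322,347). I'll check the distances while closing and descending behind it.

```bash
python3 - <<'E'
from h import *
z=np.load("w4.npz");K,T=z["K"],z["T"]
print(ray(K,T,(323,249),.064),ray(K,T,(322,347),.063),ray(K,T,(322,232),.014))
E
python3 -m crank '[{"offset":[0.005,0,0],"twist":[0,0,0]},{"offset":[0.005,0,0.0],"twist":[0,0,0]},{"offset":[0.005,0,0.05],"twist":[0,0,0]},{"offset":[0.005,0,0.1],"twist":[0,0,0]},{"offset":[0.005,0,0.14],"twist":[0,0,0]},{"offset":[0.005,0,0.157],"twist":[0,0,0]},{"offset":[0.005,0,0.157],"twist":[0,0,0]},{"offset":[0.005,0,0.157],"twist":[0,0,0]}]' 0 40
```

```text
[ 0.68237313 -0.16183764  0.064     ] [ 0.59041066 -0.15925985  0.063     ] [ 0.68231317 -0.16088352  0.014     ]
t: 15.55
tool_pos: [0.7065, -0.1628, 0.0441]
tool_rot: [3.14, -0.029, 0.006]
contact_force: [0.3, -0.1, 0.5]
opening: 0.0001
grip_force: 0.0
```

```bash
python3 -m crank '[{"offset":[-0.006,0,0],"twist":[0,0,0]},{"offset":[-0.014,0,0],"twist":[0,0,0]},{"offset":[-0.02,0,0],"twist":[0,0,0]},{"offset":[-0.024,0,0],"twist":[0,0,0]},{"offset":[-0.028,0,0],"twist":[0,0,0]},{"offset":[-0.034,0,0],"twist":[0,0,0]},{"offset":[-0.04,0,0],"twist":[0,0,0]},{"offset":[-0.046,0,0],"twist":[0,0,0]},{"offset":[-0.052,0,0],"twist":[0,0,0]},{"offset":[-0.058,0,0],"twist":[0,0,0]},{"offset":[-0.064,0,0],"twist":[0,0,0]},{"offset":[-0.07,0,0],"twist":[0,0,0]},{"offset":[-0.076,0,0],"twist":[0,0,0]},{"offset":[-0.082,0,0],"twist":[0,0,0]},{"offset":[-0.088,0,0],"twist":[0,0,0]},{"offset":[-0.093,0,0],"twist":[0,0,0]},{"offset":[-0.097,0,0],"twist":[0,0,0]},{"offset":[-0.1,0,0],"twist":[0,0,0]},{"offset":[-0.1,0,0],"twist":[0,0,0]}]'
```

```text
t: 17.92
tool_pos: [0.6044, -0.1603, 0.0415]
tool_rot: [-3.141, 0.029, 0.001]
contact_force: [2.5, 1.1, 0.7]
opening: -0.0
grip_force: 1.4
```

```bash
python3 -m crank '[{"offset":[-0.002,0,0],"twist":[0,0,0]},{"offset":[-0.004,0,0],"twist":[0,0,0]},{"offset":[-0.006,0,0],"twist":[0,0,0]},{"offset":[-0.008,0,0],"twist":[0,0,0]},{"offset":[-0.008,0,0],"twist":[0,0,0]}]'; python3 -m crank '[{"offset":[-0.001,0,0],"twist":[0,0,0]},{"offset":[-0.002,0,0],"twist":[0,0,0]},{"offset":[-0.002,0,0],"twist":[0,0,0]}]'
```

```text
t: 18.55
tool_pos: [0.5969, -0.1602, 0.0415]
tool_rot: [-3.141, 0.029, -0.001]
contact_force: [3.8, 1.7, 0.9]
opening: -0.0
grip_force: 2.2
t: 18.92
tool_pos: [0.5951, -0.1601, 0.0415]
tool_rot: [-3.141, 0.029, -0.001]
contact_force: [4.6, 1.6, 1.1]
opening: -0.0
grip_force: 2.5
```

```bash
for i in 1 2; do python3 -m crank '[{"offset":[-0.0007,0,0],"twist":[0,0,0]},{"offset":[-0.0014,0,0],"twist":[0,0,0]},{"offset":[-0.0014,0,0],"twist":[0,0,0]}]' | grep -E "pos|contact"; done
```

```text
tool_pos: [0.5938, -0.1601, 0.0415]
contact_force: [5.4, 1.0, 0.4]
tool_pos: [0.5924, -0.1601, 0.0415]
contact_force: [6.0, 1.5, 0.5]
```

```bash
for i in 1 2; do python3 -m crank '[{"offset":[-0.0006,0,0],"twist":[0,0,0]},{"offset":[-0.0012,0,0],"twist":[0,0,0]},{"offset":[-0.0012,0,0],"twist":[0,0,0]}]' | grep -E "pos|contact"; done
```

```text
tool_pos: [0.5921, -0.1602, 0.0417]
contact_force: [8.3, 1.4, -1.3]
tool_pos: [0.5921, -0.1606, 0.0421]
contact_force: [11.2, 1.0, -3.3]
```

```bash
python3 -m crank '[{"offset":[-0.0006,0,0],"twist":[0,0,0]},{"offset":[-0.0012,0,0],"twist":[0,0,0]},{"offset":[-0.0012,0,0],"twist":[0,0,0]}]' | grep -E "pos|contact"
```

```text
tool_pos: [0.592, -0.1609, 0.0427]
contact_force: [13.3, -0.9, -4.0]
```

The finger stalled at x = 0.592 (0.591 expected) with the force rising, so the blank is home. Back off, rise and look.

```bash
python3 -m crank '[{"offset":[0.004,0,0],"twist":[0,0,0]},{"offset":[0.02,0,0],"twist":[0,0,0]},{"offset":[0.04,0,-0.05],"twist":[0,0,0]},{"offset":[0.04,0,-0.11],"twist":[0,0,0]},{"offset":[0.04,0,-0.17],"twist":[0,0,0]},{"offset":[0.04,0,-0.22],"twist":[0,0,0]},{"offset":[0.04,0,-0.22],"twist":[0,0,0]},{"offset":[0.04,0,-0.22],"twist":[0,0,0]}]'
python3 - <<'E'
from h import *
K,T=cam("wrist"); im=get_image("wrist"); np.savez("w5.npz",K=K,T=T); save(im,"w5.png")
im2=get_image("scene"); save(im2,"s5.png")
a=cv2.resize(im[150:450,180:460],(400,428)); b=cv2.resize(im2[190:340,180:320],(400,428),interpolation=cv2.INTER_CUBIC); save(np.hstack([a,b]),"m5.png")
F=np.array([.550,-.1595]); e=np.array([-1,.019])
for n,x,z in [("tail top",-.03,.064),("head top",.1,.064),("shoulder",.033,.064),("knob",.052,.215)]:
    p=F+e*x; print(n,proj(K,T,[*p,z]).round(1))
E
```

```text
t: 21.8
tool_pos: [0.6271, -0.1609, 0.2597]
tool_rot: [-3.141, 0.029, 0.006]
contact_force: [-0.7, 0.7, -0.9]
opening: -0.0
grip_force: 0.0
tail top [323.2 257.6]
head top [323.1 368.4]
shoulder [323.2 314.1]
knob [323.1 452.6]
```

View pics/m5.png

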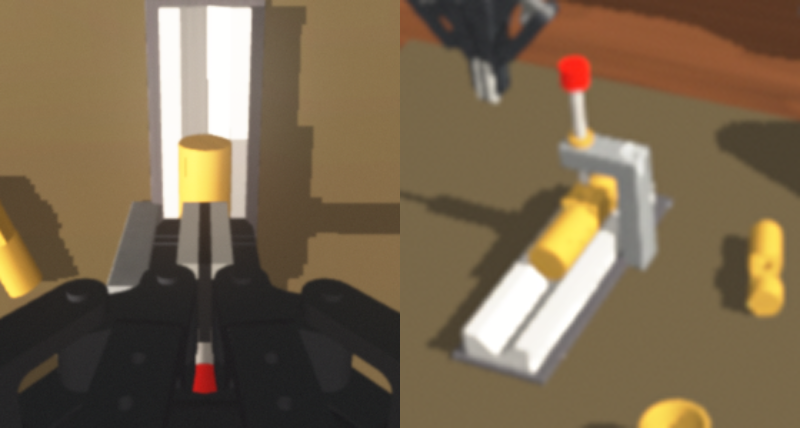

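The tail top edge sits at row ~256 in the wrist view against 257.6 predicted for home, and the block is under the arm. Move over the knob and descend.

```bash
python3 -m crank '[{"offset":[-0.05,0,0],"twist":[0,0,0]},{"offset":[-0.1,0,0],"twist":[0,0,0]},{"offset":[-0.129,0,0],"twist":[0,0,0]},{"offset":[-0.129,0,0],"twist":[0,0,0]},{"offset":[-0.129,0,0.015],"twist":[0,0,0]},{"offset":[-0.129,0,0.027],"twist":[0,0,0]},{"offset":[-0.129,0,0.032],"twist":[0,0,0]},{"offset":[-0.129,0,0.037],"twist":[0,0,0]},{"offset":[-0.129,0,0.042],"twist":[0,0,0]},{"offset":[-0.129,0,0.046],"twist":[0,0,0]},{"offset":[-0.129,0,0.05],"twist":[0,0,0]},{"offset":[-0.129,0,0.054],"twist":[0,0,0]},{"offset":[-0.129,0,0.058],"twist":[0,0,0]},{"offset":[-0.129,0,0.058],"twist":[0,0,0]}]'
```

```text
t: 23.65
tool_pos: [0.4995, -0.1586, 0.2032]
tool_rot: [3.141, -0.029, 0.001]
contact_force: [-0.0, 0.0, 1.1]
opening: -0.0
grip_force: 0.4
```

```bash
python3 -m crank '[{"offset":[0,0,0.003],"twist":[0,0,0]},{"offset":[0,0,0.006],"twist":[0,0,0]},{"offset":[0,0,0.009],"twist":[0,0,0]},{"offset":[0,0,0.012],"twist":[0,0,0]},{"offset":[0,0,0.015],"twist":[0,0,0]},{"offset":[0,0,0.018],"twist":[0,0,0]},{"offset":[0,0,0.021],"twist":[0,0,0]},{"offset":[0,0,0.021],"twist":[0,0,0]}]'
```

```text
t: 24.65
tool_pos: [0.4993, -0.1585, 0.1817]
tool_rot: [-3.141, 0.029, 0.0]
contact_force: [0.4, -0.4, 0.9]
opening: -0.0002
grip_force: 0.6
```

The force is lower than expected, so I'll check that the knob is really under the fingers.

```bash
python3 - <<'E'
from h import *
im=get_image("scene"); w=get_image("wrist"); save(np.hstack([cv2.resize(im[170:310,180:310],(400,430),interpolation=cv2.INTER_CUBIC),cv2.resize(w[200:480,190:450],(400,430))]),"m6.png")
K,T=cam("scene"); o=get_obs(); print(o["contact_force"],o["grip_force"],proj(K,T,o["tool_pos"]),proj(K,T,[.498,-.1585,.215]))
E
```

```text
[ 0.10515809 -0.80674434  0.3718128 ] 0.20020211348310113 [241.43479367 220.37915105] [240.47491538 209.09415071]
```

View pics/m6.png

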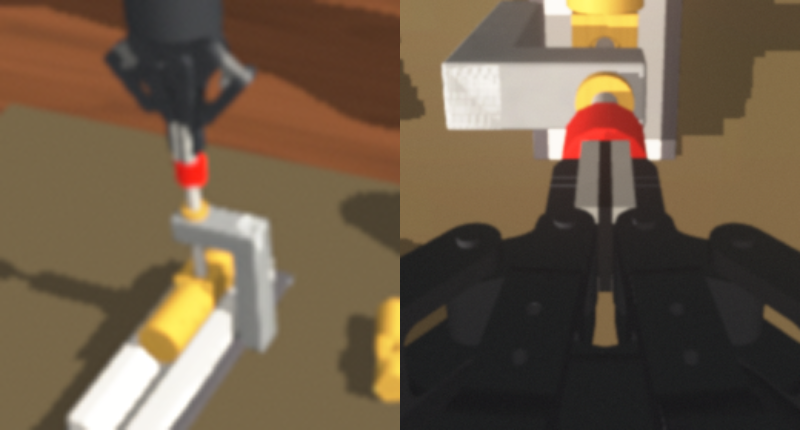

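The fingers stand centred on the red knob and the rod has been driven down to the hole. Continue slowly.

```bash
python3 -m crank '[{"offset":[0,0,0.002],"twist":[0,0,0]},{"offset":[0,0,0.004],"twist":[0,0,0]},{"offset":[0,0,0.006],"twist":[0,0,0]},{"offset":[0,0,0.0075],"twist":[0,0,0]},{"offset":[0,0,0.009],"twist":[0,0,0]}]' | grep -E "pos|cont|grip"; for i in 1 2; do python3 -m crank '[{"offset":[0,0,0.0007],"twist":[0,0,0]},{"offset":[0,0,0.0014],"twist":[0,0,0]}]'| grep -E "pos|cont|grip"; done
```

```text
tool_pos: [0.4992, -0.1584, 0.1731]
contact_force: [-1.2, 1.3, 3.0]
grip_force: 1.6
tool_pos: [0.4993, -0.1585, 0.1718]
contact_force: [-2.3, 1.5, 3.0]
grip_force: 1.5
tool_pos: [0.4994, -0.1585, 0.1709]
contact_force: [-4.3, 2.6, 6.1]
grip_force: 3.4
```

Bottom reached at about 0.171. Press slightly more, hold, and watch the force.

```bash
python3 -m crank '[{"offset":[0,0,0.0007],"twist":[0,0,0]},{"offset":[0,0,0.0014],"twist":[0,0,0]},{"offset":[0,0,0.0014],"twist":[0,0,0]}]'| grep -E "pos|cont|grip";python3 -m crank '[{"offset":[0,0,0.0007],"twist":[0,0,0]},{"offset":[0,0,0.0014],"twist":[0,0,0]},{"offset":[0,0,0.0014],"twist":[0,0,0]}]'| grep -E "pos|cont|grip"
```

```text
tool_pos: [0.4995, -0.1585, 0.1707]
contact_force: [-5.7, 2.5, 10.7]
grip_force: 5.0
tool_pos: [0.4995, -0.1586, 0.1706]
contact_force: [-8.8, 3.8, 15.1]
grip_force: 7.6
```

Bottomed: z is stalled at 0.1706 while the force builds. Hold about 1.5 s, then lift off.

```bash
python3 -m crank '[{"offset":[0,0,0],"twist":[0,0,0]},{"offset":[0,0,0],"twist":[0,0,0]},{"offset":[0,0,0],"twist":[0,0,0]},{"offset":[0,0,0],"twist":[0,0,0]},{"offset":[0,0,0],"twist":[0,0,0]},{"offset":[0,0,0],"twist":[0,0,0]},{"offset":[0,0,0],"twist":[0,0,0]},{"offset":[0,0,0],"twist":[0,0,0]},{"offset":[0,0,0],"twist":[0,0,0]},{"offset":[0,0,0],"twist":[0,0,0]},{"offset":[0,0,0],"twist":[0,0,0]},{"offset":[0,0,0],"twist":[0,0,0]}]'
python3 -m crank '[{"offset":[0,0,-0.003],"twist":[0,0,0]},{"offset":[0,0,-0.007],"twist":[0,0,0]},{"offset":[0,0,-0.015],"twist":[0,0,0]},{"offset":[0,0,-0.04],"twist":[0,0,0]},{"offset":[0,0,-0.08],"twist":[0,0,0]},{"offset":[0,0,-0.11],"twist":[0,0,0]},{"offset":[0.06,0,-0.11],"twist":[0,0,0]},{"offset":[0.1,0,-0.11],"twist":[0,0,0]},{"offset":[0.1,0,-0.11],"twist":[0,0,0]},{"offset":[0.1,0,-0.11],"twist":[0,0,0]}]'
python3 - <<'E'
from h import *
im=get_image("scene"); w=get_image("wrist"); save(np.hstack([cv2.resize(im[170:310,180:310],(400,430),interpolation=cv2.INTER_CUBIC),cv2.resize(w[150:450,190:450],(400,430))]),"m7.png")
E
```

```text
t: 28.12
tool_pos: [0.4995, -0.1586, 0.1706]
tool_rot: [3.141, -0.028, -0.0]
contact_force: [-8.0, 3.1, 14.1]
opening: -0.0002
grip_force: 7.6
t: 29.38
tool_pos: [0.599, -0.1603, 0.2773]
tool_rot: [-3.141, 0.029, 0.002]
contact_force: [0.6, 0.3, -0.7]
opening: -0.0002
grip_force: 0.0
```

View pics/m7.png

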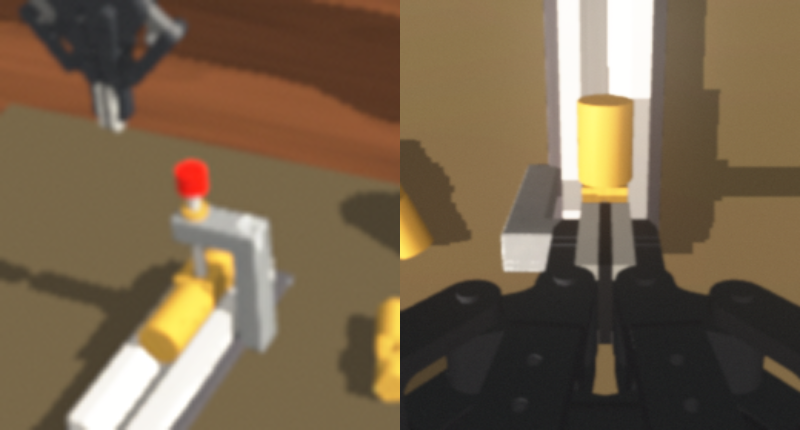

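The rod stays down in the blank, the blank is home, and the gripper is clear. Handing in.

```bash
python3 -c "
from station import *
print(finish_job())"
```

```text
the job is handed in; nothing more can be done
None
```

I handed the job in at about 29 s of the 64 s allowed: the middle-sized brass blank is home against the pin, the depth rod is down in its hole and released, and the arm is clear; no verdict came back.

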